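Put the combs under the weighted arm and the guards in their tray

TASK

Clear up after the haircut: tuck every loose afro comb flat onto the pile in the comb holder, under its weighted arm, teeth first and pushed fully home to the back stop, so that all the handles stick out at the front like the black comb already there. Set the clipper guards flat on their bases in the tray, one to a bay, all square to it with their teeth pointing to the back, away from you, turning round any that already sits there the wrong way. Leave the wig head, cream jar, spray bottle and clipper where they stand.

Things in the scene. Friction and masses are not known exactly. Their poses are not given: they have to be found in the camera images.
- holder: Fixed serviette holder for combs: wooden base 138 (x) x 92 (y) x 15 mm, its top is the floor. Origin: middle of the front edge, at the chest top; x goes in to the back, y left, z up. Wire side rails 55 mm high from x 10 to 90 mm, 72 mm clear between; back-stop wires (front face x = 87 mm) at y +-22 mm. Hinge posts at x = 125 mm, 61 mm high. Free room under the handles in front (x < 0).
- presser (a joint): Hinge of the 200 g polished steel arm, at holder x 125 mm, z 53 mm. 0: pad 1 mm off the bare floor; grows as it lifts, 0.08 with one comb, 0.09 more per comb; stop 0.6; falls by its weight, pressing about 1.9 N. Pad x 25 to 39 mm, 42 wide, roller on top. Lip slopes up forwards 24 degrees (plus the joint) from the pad to x = -4 mm, 13 mm above it: a comb pushed in flat just above the pile lifts the arm.
- comb_0_mid (a point): Afro comb, black (starts in the holder, correctly placed, under the arm), rigid plastic 160 mm long, 8 mm thick, 40 g. Site at its middle, half-way up. x runs along it to the teeth tips, z up. Handle x -80 to 0 mm, 26 mm wide; toothed head x 0 to 80 mm, 60 mm wide. Balances at x = +6 mm.
- comb_1_mid (a point): Afro comb, orange, rigid plastic 160 mm long, 8 mm thick, 40 g. Site at its middle, half-way up. x runs along it to the teeth tips, z up. Handle x -80 to 0 mm, 26 mm wide; toothed head x 0 to 80 mm, 60 mm wide. Balances at x = +6 mm. Starts flat on the chest at the left; may be absent.
- comb_1_teeth (a point): Middle of the tips of the teeth of comb_1 (80 mm along x from its middle), same axes.
- comb_2_mid (a point): Afro comb, red, rigid plastic 160 mm long, 8 mm thick, 40 g. Site at its middle, half-way up. x runs along it to the teeth tips, z up. Handle x -80 to 0 mm, 26 mm wide; toothed head x 0 to 80 mm, 60 mm wide. Balances at x = +6 mm. Starts flat on the chest at the left; may be absent.
- comb_2_teeth (a point): Middle of the tips of the teeth of comb_2 (80 mm along x from its middle), same axes.
- comb_3_mid (a point): Afro comb, blue, rigid plastic 160 mm long, 8 mm thick, 40 g. Site at its middle, half-way up. x runs along it to the teeth tips, z up. Handle x -80 to 0 mm, 26 mm wide; toothed head x 0 to 80 mm, 60 mm wide. Balances at x = +6 mm. Starts flat on the chest at the left; may be absent.
- comb_3_teeth (a point): Middle of the tips of the teeth of comb_3 (80 mm along x from its middle), same axes.
- tray: Fixed grey guard tray, 72 (x) x 260 mm (y), walls 14 mm high, floor 4 mm thick; four bays in a row at y = -96, -32, +32, +96 mm, each 64 (x) x about 60 mm (y) inside, 4 mm walls between. Origin: centre of the underside; x to the back (away from the robot), y left, z up. Free room before and behind it; guards in neighbouring bays stand about 22 mm apart.
- guard_1_mid (a point): Steel clipper guard (comb attachment), 40 mm long (x), 42 mm wide (y), 26 mm high, 45 g: solid back with a red clip at its -x end, comb teeth pointing to +x, z up. Site at its centre (13 mm above its underside). Lies on its base on the chest at the right, any way round; may be absent.
- guard_1_teeth (a point): Middle of the toothed end of guard_1 (20 mm along x from its centre), same axes.
- guard_2_mid (a point): Steel clipper guard (comb attachment), 40 mm long (x), 42 mm wide (y), 26 mm high, 45 g: solid back with a red clip at its -x end, comb teeth pointing to +x, z up. Site at its centre (13 mm above its underside). Lies on its base on the chest at the right, any way round; may be absent.
- guard_2_teeth (a point): Middle of the toothed end of guard_2 (20 mm along x from its centre), same axes.
- guard_3_mid (a point): Steel clipper guard (comb attachment), 40 mm long (x), 42 mm wide (y), 26 mm high, 45 g: solid back with a red clip at its -x end, comb teeth pointing to +x, z up. Site at its centre (13 mm above its underside). Lies on its base on the chest at the right, any way round; may be absent.
- guard_3_teeth (a point): Middle of the toothed end of guard_3 (20 mm along x from its centre), same axes.
- guard_4_mid (a point): Steel clipper guard (comb attachment), 40 mm long (x), 42 mm wide (y), 26 mm high, 45 g: solid back with a red clip at its -x end, comb teeth pointing to +x, z up. Site at its centre (13 mm above its underside). Lies on its base in a bay of the tray, the wrong way round (teeth to the front); may be absent.
- guard_4_teeth (a point): Middle of the toothed end of guard_4 (20 mm along x from its centre), same axes.
- guard_5_mid (a point): Steel clipper guard (comb attachment), 40 mm long (x), 42 mm wide (y), 26 mm high, 45 g: solid back with a red clip at its -x end, comb teeth pointing to +x, z up. Site at its centre (13 mm above its underside). Lies on its base in a bay of the tray, the wrong way round (teeth to the front); may be absent.
- guard_5_teeth (a point): Middle of the toothed end of guard_5 (20 mm along x from its centre), same axes.
- wig_head: Black plastic wig stand head, 283 mm tall, 150 mm wide, origin at the centre of its foot. Bystander.
- cream_jar: Closed white jar of hair cream with a green lid, 68 mm wide, 62 mm tall, origin under its centre. Bystander.
- spray_bottle: Blue spray bottle with a lever trigger, 64 mm wide, 197 mm tall, origin under its centre. Bystander.
- clipper: Black hair clipper lying on the chest, about 180 x 46 x 40 mm, origin under its middle. Bystander.
Things that resemble listed ones, but are neither listed nor needed, are in the scene too. Leave any orange look-alike of the part that bears guard_1_mid alone.

How it is judged:
By the outcome, as a careful person would: the job done as asked, in the order asked, and still so for the second after the job is handed in, with the robot touching nothing.
Of comb_1, comb_2, comb_3 only 2 to 3 are there at a start; the rules pass over those that are not, and their reading is None.
Of guard_1, guard_2, guard_3 only 2 to 3 are there at a start; the rules pass over those that are not, and their reading is None.
Of guard_4, guard_5 only 1 to 1 are there at a start; the rules pass over those that are not, and their reading is None.
At some moment in a run one of comb_1, comb_2, comb_3, guard_1, guard_2, guard_3 may be knocked a few centimetres aside while the robot is not near it.
Once in a run the grip may slacken for a moment while it holds something.
It also fails if it takes over 210 s, if anything falls off the work surface, if the arm or the gripper's body presses on something with over 40 N, if the wrist force passes 120 N, or if a joint passes its speed limit or range.

ROBOT

A 6-joint arm with a two-finger parallel gripper is mounted at the origin on the work surface. World frame = base frame: x ahead of the robot, y to its left, z up, the work surface at z = 0. Lengths are in m, angles in rad, forces in N, time in s.
With the tool pointing down it reaches from about 0.325 to 0.9 m from the base axis. Payload 6.1 kg.
Tool frame: the origin (TCP) lies midway between the tips of the shut fingers; the grasp point (between the pads) lies 19 mm behind it; x points along the fingers, y is the direction in which the jaws open and shut, and the axes are right-handed (so a half turn about x gives the same grasp; the last joint's range is limited). The gripper opens to 85 mm and grips with 20 to 120 N. Pads are 22 mm wide; open, the fingers measure 114 mm over their backs; the gripper's body (76 mm by 85 mm) begins 54 mm behind the grasp point. The pads swing forward as they close: fully open they stand 13 mm farther back than shut.
Start: joints at [-0.126, 0.22, 1.526, -0, 1.395, -0.126], TCP at [0.625, -0, 0.231] pointing down, gripper open.
Joint ranges: [-2.98, 2.98], [-0.91, 2.08], [0.09, 2.57], [-1.24, 4.39], [0.2, 2.65], [-2.68, 2.68]. Speed limits (rad/s): [2.57, 2.57, 3.01, 3.14, 3.14, 3.14].

INTERFACE

Orientations are given as [roll, pitch, yaw] about the fixed x, y, z axes, in that order (R = Rz(yaw) Ry(pitch) Rx(roll)).
In Python, from plant import movep, move_l, set_joints, gripper_to, hold, inverse_kinematics, observe, get_image, get_calibration, Unreachable, job_done gives the robot as it stands. Calls block until the motion is done:
- movep(position, orientation): joint-space move of the TCP to a pose.
- move_l(position, feed=0.15, rotation=None, max_force=None): straight line of the TCP; rotation=None keeps the orientation; feed is the mean speed in m/s. With max_force (N) it stops when the force on the tool has changed by that much, and returns True; else False.
- set_joints(angles): joint-space move.
- gripper_to(opening, f_grip=None): finger opening in m; f_grip is the grip in N (None keeps the last); returns when the fingers have stopped.
- hold(seconds).
- inverse_kinematics(position, orientation): joint angles nearest the present ones, or None.
- observe(): the state.
- get_image(name): name is "scene" or "side" or "wrist"; returns (picture, depth): 384x512x3 uint8, red, green, blue; 384x512 float32, m along the optical axis (not along the pixel's ray), 0 where there is no reading.
- get_calibration(name): a dict with "intrinsics" (3x3 intrinsics, pixels), "world_from_camera" (4x4, takes a point from camera to world coordinates). Camera axes: x right, y down, z forward; pixel columns grow to the right and rows downward; lengths in m; the calibration is good to about 2 mm. A picture is of the moment at which its call begins: read the wrist's pose just before it. get_calibration takes no time and is no camera call; for the wrist camera it gives the pose at the moment of the call.
A pose or a line that the arm cannot do raises Unreachable and nothing moves.
- job_done(): hands the job in, once; it reports no verdict.
The state is a dict: "time_s": time; "q": joint angles; "joint_velocities": joint speeds; "joint_torque": joint torques, N m; "eef_pos": TCP position; "tcp_rot": TCP orientation; "ft_force": force on the tool from outside, world axes, zero at the start; "torque": the same for the moment, N m; "opening": finger opening in m.
Only numpy, scipy, OpenCV 4.12 (cv2) and the standard library are available. Lean on these libraries where they do the work, as an engineer would, in place of code of your own. Each camera call takes 0.05 s, during which the arm holds its last target. There are 200 camera calls.

## Working session

There is one attempt and no reset: what is moved stays moved. The work goes in short steps, each a Python script; the robot and the scene stay as the last script left them, time stands still between calls to the robot, and variables do not carry over. Pictures are saved under pics/ and viewed, about 12 in all and at most 16, crops included, and the job is handed in when it is done.

```bash
ls; mkdir -p pics
python3 - <<'E'
from plant import *
import cv2,numpy as np
for n in ("scene","side","wrist"):
    c=get_calibration(n);im,d=get_image(n)
    np.savez(f"{n}0.npz",im=im,d=d,K=c["intrinsics"],T=c["world_from_camera"])
    cv2.imwrite(f"pics/{n}0.png",cv2.resize(im[:,:,::-1],(800,600)) )
    print(n,c["intrinsics"].tolist(),np.round(c["world_from_camera"],3).tolist())
print(observe())
E
```

```text
pics
scene [[467.3490467484725, 0.0, 248.29909406194852], [0.0, 467.3490467484725, 188.93993423889705], [0.0, 0.0, 1.0]] [[0.064, 0.701, -0.71, 1.527], [0.998, -0.056, 0.034, -0.017], [-0.016, -0.711, -0.703, 1.057], [0.0, 0.0, 0.0, 1.0]]
side [[360.3675386863119, 0.0, 257.05943004396624], [0.0, 360.3675386863119, 201.91181501059205], [0.0, 0.0, 1.0]] [[0.929, -0.264, 0.261, 0.228], [-0.371, -0.683, 0.629, -0.643], [0.012, -0.681, -0.732, 0.84], [0.0, 0.0, 0.0, 1.0]]
wrist [[311.4986377728803, 0.0, 252.6280304831425], [0.0, 311.4986377728803, 193.75177770215774], [0.0, 0.0, 1.0]] [[1.0, -0.0, -0.002, 0.624], [-0.001, -0.957, -0.29, 0.075], [-0.002, 0.29, -0.957, 0.373], [0.0, 0.0, 0.0, 1.0]]
{'time_s': 0.15, 'q': array([-1.26097207e-01,  2.21059091e-01,  1.52737413e+00, -5.12600998e-06,
        1.39468197e+00, -1.26135477e-01]), 'joint_velocities': array([-9.57521134e-05, -2.63798556e-03, -2.19921694e-03,  1.52171972e-03,
       -1.08319673e-03, -9.13183676e-04]), 'joint_torque': array([ 5.24838761e-04, -4.97483325e+01, -3.89904678e+01, -1.73041117e-04,
        7.14129725e-03, -8.50862284e-05]), 'eef_pos': array([6.24528034e-01, 5.60508338e-05, 2.30428127e-01]), 'tcp_rot': array([-1.69361804,  1.56927378,  3.01881012]), 'ft_force': array([-0.40585827, -0.35611236,  0.25010667]), 'torque': array([-0.01899181, -0.02653321, -0.01553693]), 'opening': 0.08557150137949626}
```

View pics/scene0.png

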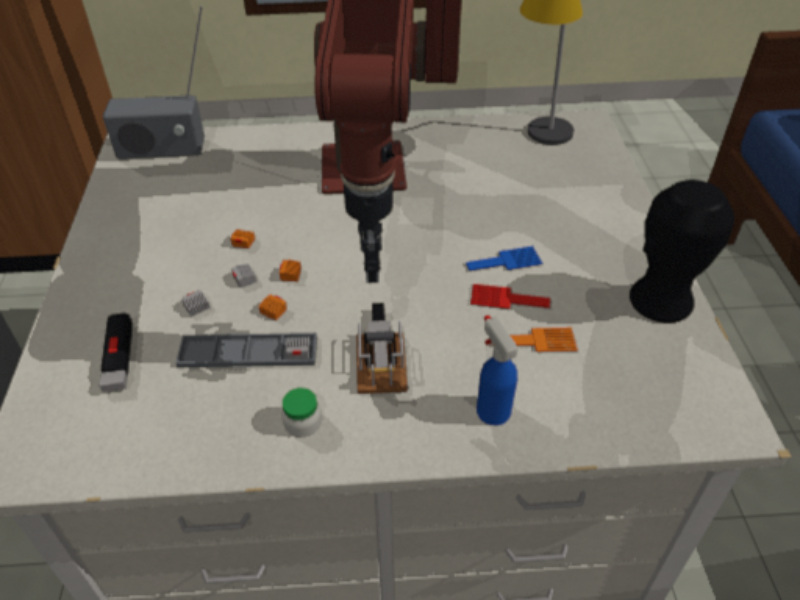

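View pics/side0.png

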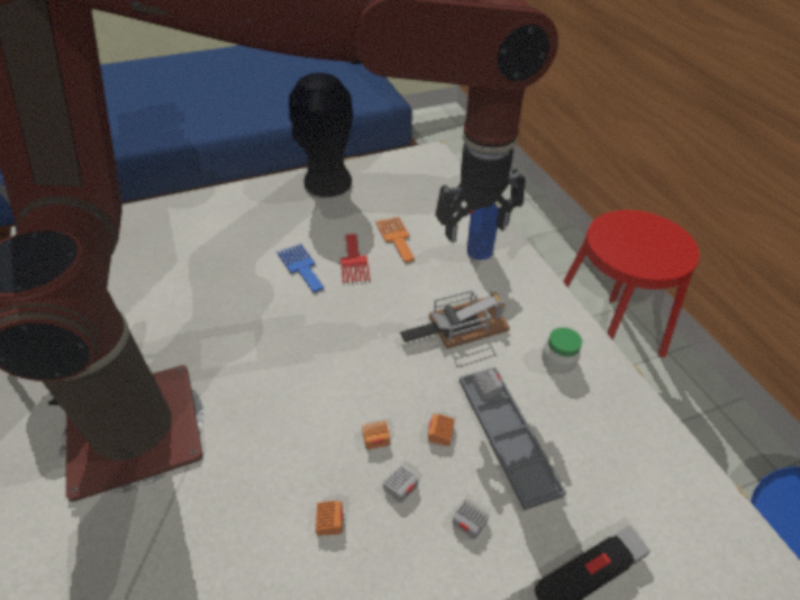

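Three combs (blue, red, orange) and two loose steel guards are present. One tray guard is reversed, and there are three orange decoys. Next come the helpers and the first measurements.

```bash
cat > h.py <<'E'
from plant import *
import numpy as np, cv2
from scipy.spatial.transform import Rotation as Ro
def rot(a):
    "tool down, jaw axis (tool y) at world angle a"
    x=np.array([0,0,-1.]);y=np.array([np.cos(a),np.sin(a),0]);
    return Ro.from_matrix(np.c_[x,y,np.cross(x,y)]).as_euler('xyz')
def shot(n,save=None):
    c=get_calibration(n);im,d=get_image(n)
    if save: np.savez(save+".npz",im=im,d=d,K=c["intrinsics"],T=c["world_from_camera"]); cv2.imwrite(f"pics/{save}.png",cv2.resize(im[:,:,::-1],(800,600)))
    return dict(im=im,d=d,K=np.array(c["intrinsics"]),T=np.array(c["world_from_camera"]))
def rays(s,uv):
    uv=np.atleast_2d(uv).astype(float)
    p=np.c_[uv,np.ones(len(uv))]@np.linalg.inv(s['K']).T
    return p@s['T'][:3,:3].T
def onplane(s,uv,z):
    r=rays(s,uv);o=s['T'][:3,3]; return (o+r*((z-o[2])/r[:,2])[:,None])
def cloud(s,m=None):
    v,u=np.nonzero((s['d']>0) if m is None else (m>0)&(s['d']>0))
    return s['T'][:3,3]+rays(s,np.c_[u,v])*s['d'][v,u][:,None]
H={'blue':((100,25),150),'orange':((5,20),150),'red':((0,4),150),'gray':None}
def mask(s,c):
    h=cv2.cvtColor(s['im'],cv2.COLOR_RGB2HSV)
    if c=='blue': m=cv2.inRange(h,(100,140,60),(125,255,255))
    if c=='orange': m=cv2.inRange(h,(7,140,60),(22,255,255))
    if c=='red': m=cv2.inRange(h,(0,150,60),(5,255,255))|cv2.inRange(h,(172,150,60),(180,255,255))
    return m
def blobs(m,amin=60):
    n,l,st,ce=cv2.connectedComponentsWithStats(m)
    return [(l==i).astype(np.uint8) for i in range(1,n) if st[i,4]>=amin]
E
python3 - <<'E'
from h import *
s=dict(np.load('scene0.npz'))
for c in('blue','red','orange'):
    for b in blobs(mask(s,c),40):
        p=cloud(s,b); print(c,len(p),np.round(np.median(p,0),3),np.round(np.percentile(p,[2,98],axis=0),3).tolist())
# holder/tray rough
for nm,(u,v) in dict(tray=(248,350),holder=(381,375),g1=(245,275),g2=(195,302),g4=(296,345)).items():
    print(nm,onplane(s,[u*.64,v*.64],.01).round(3))
print(observe()['q'], Ro.from_euler('xyz',observe()['tcp_rot']).as_matrix().round(2))
E
```

```text
blue 374 [0.38  0.305 0.007] [[0.344, 0.212, -0.001], [0.401, 0.359, 0.012]]
blue 823 [0.789 0.193 0.091] [[0.766, 0.171, 0.009], [0.797, 0.223, 0.143]]
red 466 [0.493 0.26  0.007] [[0.454, 0.205, -0.0], [0.518, 0.352, 0.012]]
red 55 [ 0.595 -0.488  0.044] [[0.575, -0.498, 0.038], [0.608, -0.48, 0.047]]
orange 7449 [-0.528 -1.004 -0.205] [[-0.613, -1.247, -0.64], [-0.514, -0.897, 0.211]]
orange 1263 [-0.813 -0.9   -0.061] [[-0.942, -0.906, -0.311], [-0.711, -0.894, 0.138]]
orange 71 [-0.605  1.344  0.004] [[-0.63, 1.294, -0.005], [-0.583, 1.403, 0.012]]
orange 130 [ 0.277 -0.275  0.022] [[0.252, -0.299, 0.003], [0.29, -0.255, 0.031]]
orange 153 [ 0.393 -0.169  0.022] [[0.363, -0.189, 0.002], [0.406, -0.15, 0.03]]
orange 187 [ 0.492 -0.2    0.021] [[0.47, -0.225, -0.0], [0.511, -0.178, 0.03]]
orange 471 [0.61  0.334 0.006] [[0.581, 0.27, 0.0], [0.637, 0.379, 0.012]]
orange 402 [0.694 0.007 0.015] [[0.649, -0.035, 0.006], [0.711, 0.048, 0.054]]
tray [[ 0.597 -0.242  0.01 ]]
holder [[0.677 0.007 0.01 ]]
g1 [[ 0.386 -0.263  0.01 ]]
g2 [[ 0.458 -0.359  0.01 ]]
g4 [[ 0.591 -0.151  0.01 ]]
[-1.26097207e-01  2.21059091e-01  1.52737413e+00 -5.12600998e-06
  1.39468197e+00 -1.26135477e-01] [[-0.  1.  0.]
 [ 0.  0. -1.]
 [-1. -0. -0.]]
```

Run:
```python
from h import *
a=np.pi/2
for i,(x,y) in enumerate([(.50,.28),(.50,.16),(.52,0.0),(.50,-.14),(.50,-.28)]):
    try:
        movep([x,y,.30],rot(a)); hold(.15); shot('wrist',f'w{i}')
    except Unreachable as e: print(i,'unreach',e)
o=observe();print(o['time_s'],o['q'].round(2))
im=[cv2.resize(cv2.imread(f'pics/w{i}.png'),(400,300)) for i in (0,2,3,4)]
cv2.imwrite('pics/wm.png',np.vstack([np.hstack(im[:2]),np.hstack(im[2:])]))
```

```text
4.825 [-0.65  0.06  1.58  0.    1.51 -2.22]<sys>:0: UserWarning: Gimbal lock detected. Setting third angle to zero since it is not possible to uniquely determine all angles.
```

View pics/wm.png

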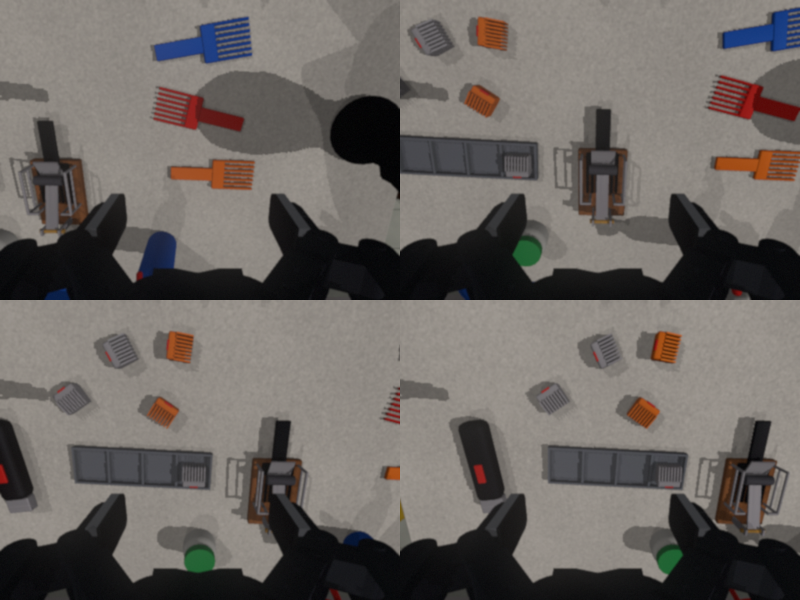

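```bash
cat >> h.py <<'E'
import warnings; warnings.filterwarnings('ignore')
def rect(P):
    (c,(w,h),an)=cv2.minAreaRect(P[:,:2].astype(np.float32)*1000); return np.array(c)/1000,w,h,an
def comb(s,col,z=.008,near=None):
    best=None
    for b in blobs(mask(s,col),150):
        v,u=np.nonzero(b); P=onplane(s,np.c_[u,v],z); c,w,h,an=rect(P)
        L,W=max(w,h),min(w,h)
        if abs(L-160)<22 and abs(W-60)<22:
            t=np.radians(an if w>h else an+90); d=np.array([np.cos(t),np.sin(t)])
            if np.median((P[:,:2]-c)@d)<0: d=-d
            return dict(c=c,d=d,yaw=np.degrees(np.arctan2(d[1],d[0])),L=L,W=W,depthz=np.median(cloud(s,b)[:,2]),uv=np.c_[u,v].mean(0))
def guards(s,zlo=.019,zhi=.04):
    "steel guards by depth, direction from the red clip"
    v,u=np.nonzero(s['d']>0); P=s['T'][:3,3]+rays(s,np.c_[u,v])*s['d'][v,u][:,None]
    hsv=cv2.cvtColor(s['im'],cv2.COLOR_RGB2HSV)[v,u]
    ok=(P[:,2]>zlo)&(P[:,2]<zhi)
    m=np.zeros(s['d'].shape,np.uint8); m[v[ok],u[ok]]=1
    m=cv2.morphologyEx(m,cv2.MORPH_OPEN,np.ones((3,3)))
    out=[]
    idx=np.full(m.shape,-1); idx[v,u]=np.arange(len(u))
    for b in blobs(m,150):
        i=idx[b>0]; i=i[i>=0]; Q=P[i]; c,w,h,an=rect(Q)
        if max(w,h)>62 or min(w,h)<30: continue
        z=np.median(Q[:,2]); orange=np.mean((hsv[i,1]>140)&(hsv[i,0]>5)&(hsv[i,0]<22))
        bb=cv2.dilate(b,np.ones((7,7))); rm=(mask(s,'red')>0)&(bb>0)
        rc=None if rm.sum()<4 else onplane(s,np.c_[np.nonzero(rm)[::-1]],z)[:,:2].mean(0)
        out.append((c.round(4),round(w,1),round(h,1),round(an,1),round(z,4),round(orange,2),rc if rc is None else (c-rc).round(3)))
    return out
E
python3 - <<'E'
from h import *
S=[dict(np.load(f'w{i}.npz')) for i in range(5)]
for c in('blue','red','orange'):
    for i in (0,1,2):
        r=comb(S[i],c); 
        if r: print(c,i,r['c'].round(4),round(r['yaw'],1),round(r['L']),round(r['W']),round(r['depthz'],4))
    a,b=comb(S[0],c),comb(S[1],c)
    if a and b:
        # ray crossing of centroids
        p,q=S[0]['T'][:3,3],S[1]['T'][:3,3]; r1,r2=rays(S[0],a['uv'])[0],rays(S[1],b['uv'])[0]
        t=np.linalg.lstsq(np.c_[r1,-r2],q-p,rcond=None)[0]; print('  z two-view',(p+r1*t[0]).round(4),(q+r2*t[1])[2].round(4))
for i in (2,3,4):
    for g in guards(S[i]): print('guard',i,*g)
# holder: wood, black handle
for i in (2,3):
    s=S[i]
    for b in blobs(cv2.inRange(cv2.cvtColor(s['im'],cv2.COLOR_RGB2HSV),(3,90,40),(22,255,255)),200):
        v,u=np.nonzero(b);P=onplane(s,np.c_[u,v],.015);c,w,h,an=rect(P)
        if .6<c[0]<.75: print('wood',i,c,w,h,an)
    h=cv2.inRange(cv2.cvtColor(s['im'],cv2.COLOR_RGB2HSV),(0,0,0),(180,255,45))
    for b in blobs(h,150):
        v,u=np.nonzero(b);P=onplane(s,np.c_[u,v],.023);c,w,hh,an=rect(P)
        if .45<c[0]<.62 and abs(c[1])<.08:
            print('blk',i,c,w,hh,an,P.min(0),P.max(0), 'dz',np.median(cloud(s,b)[:,2]))
            Q=P[P[:,0]<P[:,0].min()+.06]; e=[ [x,np.mean(Q[abs(Q[:,0]-x)<.004,1])] for x in np.linspace(Q[:,0].min()+.008,Q[:,0].max()-.005,8)]
            k=np.polyfit(*np.array(e).T,1); print('  axis yaw',np.degrees(np.arctan(k[0])),'y at .55,.6',np.polyval(k,[.55,.6]))
for i in (2,3,4):
    s=S[i]; hv=cv2.cvtColor(s['im'],cv2.COLOR_RGB2HSV)
    print('tray pix hsv',i)
s=S[3]; hv=cv2.cvtColor(s['im'],cv2.COLOR_RGB2HSV)
for uv in [(115,208),(300,350),(200,20*1),(205,205)]: print(uv,hv[uv[1],uv[0]])
E
```

```text
blue 0 [0.3738 0.2878] 99.3 156 57 0.008
blue 1 [0.3739 0.287 ] 99.2 156 58 0.0081
  z two-view [0.3724 0.2903 0.0049] 0.0049
red 0 [0.4876 0.2839] -104.5 156 57 0.008
red 1 [0.4877 0.283 ] -104.0 157 58 0.008
red 2 [0.4881 0.2823] -104.2 159 58 0.0081
  z two-view [0.4883 0.2836 0.0009] 0.0009
orange 0 [0.6024 0.3069] 87.3 156 58 0.0078
orange 1 [0.6032 0.3054] 87.7 157 59 0.0078
orange 2 [0.6032 0.3046] 87.6 159 58 0.0079
  z two-view [0.6023 0.3114 0.0083] 0.0085
guard 2 [ 0.3774 -0.1712] 31.4 44.2 75.3 0.026 0.87 [0.002 0.014]
guard 2 [ 0.3851 -0.2646] 42.8 39.4 24.6 0.0248 0.0 [-0.008  0.017]
guard 2 [ 0.4827 -0.1973] 42.3 39.2 55.8 0.0249 0.93 [ 0.014 -0.011]
guard 2 [ 0.6011 -0.1449] 42.0 39.7 88.5 0.0281 0.0 None
guard 3 [ 0.3772 -0.1723] 30.4 44.2 75.0 0.0259 0.87 [0.002 0.013]
guard 3 [ 0.3851 -0.2651] 42.4 39.0 24.4 0.0254 0.0 [-0.009  0.016]
guard 3 [ 0.4596 -0.3554] 38.8 42.6 30.6 0.0251 0.0 [0.015 0.01 ]
guard 4 [ 0.3783 -0.1682] 39.3 41.9 81.2 0.0258 0.91 [0.003 0.018]
guard 4 [ 0.6014 -0.1455] 42.3 39.8 87.3 0.0284 0.0 None
guard 4 [0.6344 0.0194] 40.9 41.2 89.6 0.035
[... 808 characters left out ...]
3  0.023     ] [0.65381712 0.04102207 0.023     ] dz 0.022992193222639234
  axis yaw -30.99385783185593 y at .55,.6 [ 0.02901753 -0.00101821]
wood 3 [ 0.637573  -0.0200015] 33.29356384277344 136.82627868652344 88.88949584960938
wood 3 [0.61346082 0.04807131] 93.837646484375 27.055137634277344 10.41840648651123
blk 3 [0.53436792 0.01160671] 29.62358856201172 73.39569854736328 87.12140655517578 [ 0.49805276 -0.00493019  0.023     ] [0.57129825 0.02480746 0.023     ] dz 0.023250082880587775
  axis yaw -0.8113130300969215 y at .55,.6 [0.00993254 0.00922449]
tray pix hsv 2
tray pix hsv 3
tray pix hsv 4
(115, 208) [113  12  82]
(300, 350) [30 23 22]
(200, 20) [ 16  23 145]
(205, 205) [120  15  84]
```

Run:
```python
from h import *
S=[dict(np.load(f'w{i}.npz')) for i in range(5)]
for i in (0,1,2,3,4):
    P=cloud(S[i]); 
    for sg in (1,-1):
        Q=P[(P[:,0]>.57)&(P[:,0]<.67)&((P[:,1]-.011)*sg>.030)&((P[:,1]-.011)*sg<.055)&(P[:,2]>.046)&(P[:,2]<.060)]
        if len(Q)>15:
            k=np.polyfit(Q[:,0],Q[:,1],1); print('rail',i,sg,len(Q),'y@.615',np.median(Q[:,1]).round(4),np.polyval(k,.615).round(4),'yaw',np.degrees(k[0]).round(2),Q[:,0].min().round(3),Q[:,0].max().round(3),np.percentile(Q[:,2],95).round(4))
    Q=P[(P[:,0]>.55)&(P[:,0]<.75)&(abs(P[:,1]-.012)<.08)&(P[:,2]>.010)&(P[:,2]<.0175)]
    if len(Q)>200: print(' wood depth',i,rect(Q),np.percentile(Q,[1,99],axis=0)[:,:2].round(4).tolist())
for i in (2,3,4):
    s=S[i];hv=cv2.cvtColor(s['im'],cv2.COLOR_RGB2HSV)
    m=cv2.inRange(hv,(95,0,40),(140,60,120)); m=cv2.morphologyEx(m,cv2.MORPH_CLOSE,np.ones((5,5)))
    for b in blobs(m,2500):
        v,u=np.nonzero(b); print('tray',i,rect(onplane(s,np.c_[u,v],.014)),rect(onplane(s,np.c_[u,v],.004)))
    P=cloud(s); Q=P[(P[:,2]>.0095)&(P[:,2]<.017)&(abs(P[:,0]-.6)<.06)&(P[:,1]>-.40)&(P[:,1]<-.09)]
    print('tray depth',i,len(Q),rect(Q),np.median(Q[:,2]))
    P=cloud(s); Q=P[(abs(P[:,0]-.6)<.02)&(abs(P[:,1]+.275)<.02)];print('bay floor z',np.median(Q[:,2]))
# presser
P=cloud(S[2]);Q=P[(abs(P[:,1]-.011)<.02)&(P[:,0]>.54)&(P[:,0]<.70)&(P[:,2]>.026)]
for x in np.arange(.55,.70,.01):
    q=Q[abs(Q[:,0]-x)<.003]
    if len(q): print('pr',x.round(3),q[:,2].min().round(3),np.median(q[:,2]).round(3),q[:,1].min().round(3),q[:,1].max().round(3))
```

```text
rail 0 1 265 y@.615 0.0506 0.0504 yaw -2.18 0.579 0.663 0.0554
rail 0 -1 278 y@.615 -0.026 -0.0261 yaw -0.27 0.578 0.661 0.0554
 wood depth 0 (array([0.62940326, 0.01148419]), 92.23835754394531, 156.6312255859375, 89.25777435302734) [[0.5709, -0.0338], [0.7057, 0.0575]]
rail 1 1 226 y@.615 0.0501 0.0499 yaw -2.11 0.579 0.662 0.0555
rail 1 -1 201 y@.615 -0.0264 -0.0266 yaw -1.14 0.578 0.651 0.0554
 wood depth 1 (array([0.63573962, 0.01141124]), 91.40699005126953, 144.04193115234375, 89.10118865966797) [[0.5707, -0.0332], [0.707, 0.0571]]
rail 2 1 227 y@.615 0.049 0.0491 yaw -2.03 0.58 0.663 0.0556
rail 2 -1 250 y@.615 -0.0275 -0.0273 yaw 0.2 0.578 0.662 0.0555
 wood depth 2 (array([0.63969189, 0.01090455]), 91.14379119873047, 138.2627410888672, 88.83067321777344) [[0.571, -0.0352], [0.7069, 0.0547]]
rail 3 1 189 y@.615 0.0485 0.0487 yaw -0.95 0.58 0.648 0.0557
rail 3 -1 235 y@.615 -0.028 -0.0278 yaw 0.59 0.578 0.663 0.0557
 wood depth 3 (array([0.63304608, 0.01013144]), 91.59305572509766, 152.30494689941406, 88.8068618774414) [[0.5709, -0.036], [0.7057, 0.0552]]
rail 4 1 288 y@.615 0.
[... 1015 characters left out ...]
109375, 73.72980499267578, 87.0606689453125) (array([ 0.59284027, -0.2410172 ]), 264.99822998046875, 75.44798278808594, 87.0606689453125)
tray depth 4 1962 (array([ 0.59018658, -0.24163916]), 260.4320068359375, 73.14094543457031, 86.9497299194336) 0.013644095452019833
bay floor z 0.0042058014177838166
pr 0.57 0.038 0.04 -0.008 0.03
pr 0.58 0.033 0.035 -0.008 0.03
pr 0.59 0.027 0.03 -0.008 0.031
pr 0.6 0.043 0.046 -0.008 0.03
pr 0.61 0.041 0.042 -0.007 0.03
pr 0.62 0.034 0.036 0.0 0.021
pr 0.63 0.036 0.038 0.0 0.021
pr 0.64 0.038 0.041 0.0 0.021
pr 0.65 0.041 0.043 0.0 0.021
pr 0.66 0.028 0.046 0.0 0.031
pr 0.67 0.047 0.048 0.0 0.02
pr 0.68 0.049 0.051 0.0 0.02
pr 0.69 0.026 0.053 -0.008 0.03
```

Run:
```python
from h import *
for op in (.026,.045):
    gripper_to(op)
    movep([.42,.12,.05],rot(0)) if op==.026 else move_l([.42,.12,.03])
    move_l([.42,.12,.016],feed=.1); hold(.1)
    r=move_l([.42,.12,-.008],feed=.015,max_force=4)
    o=observe(); print(op,r,o['eef_pos'].round(4),o['opening'].round(4),o['ft_force'].round(1))
    move_l([.42,.12,.03])
print(observe()['time_s'])
# re-look check and reachability
q=observe()['q']
for p,a in [((.43,.012),-91),((.53,.012),-91),((.43,.012),89),((.366,.242),9.3),((.50,.327),-14.2),((.602,.262),-2.5)]:
    print(p,a,inverse_kinematics([*p,.01],rot(np.radians(a))))
```

```text
Traceback (most recent call last):
AttributeError: 'float' object has no attribute 'round'
```

Run:
```python
from h import *
o=observe(); print(o['eef_pos'].round(4),o['opening'],o['ft_force'].round(1))
move_l([.42,.12,.03])
gripper_to(.045); move_l([.42,.12,.016],feed=.1); hold(.1)
r=move_l([.42,.12,-.008],feed=.015,max_force=4)
o=observe(); print(r,o['eef_pos'].round(4),o['opening'],o['ft_force'].round(1))
move_l([.42,.12,.05])
print(observe()['time_s'])
for p,a in [((.43,.012),-91),((.53,.012),-91),((.43,.012),89),((.366,.242),9.3),((.50,.327),-14.2),((.602,.262),-2.5)]:
    print(p,a,inverse_kinematics([*p,.01],rot(np.radians(a))))
```

```text
[ 4.199e-01  1.200e-01 -2.000e-04] 0.02572172510661211 [-1.1 -0.7  5.1]
True [ 0.42    0.12   -0.0022] 0.04477549011876783 [-0.3  0.2  4.9]
11.7417
(0.43, 0.012) -91 [-1.55852137e-01  5.65501996e-02  2.17660137e+00 -4.44089210e-16
  9.08441082e-01  1.43239748e+00]
(0.53, 0.012) -91 [-1.26174886e-01  2.73661018e-01  1.92342083e+00 -4.44089210e-16
  9.44510809e-01  1.46207473e+00]
(0.43, 0.012) 89 [-1.55852137e-01  5.65501996e-02  2.17660137e+00 -4.44089210e-16
  9.08441082e-01 -1.70919517e+00]
(0.366, 0.242) 9.3 [ 4.04101046e-01  7.65890070e-02  2.15519067e+00 -4.44089210e-16
  9.09812976e-01  2.41785426e-01]
(0.5, 0.327) -14.2 [ 4.47237167e-01  4.08675116e-01  1.74426695e+00 -4.44089210e-16
  9.88650591e-01  6.95073921e-01]
(0.602, 0.262) -2.5 [ 2.90485816e-01  5.25742443e-01  1.57757231e+00 -4.44089210e-16
  1.03827790e+00  3.34119048e-01]
```

```bash
cat >> h.py <<'E'
HX,HY,HYAW=.5695,.0112,np.radians(-1.0)   # holder front middle, yaw
hd=np.array([np.cos(HYAW),np.sin(HYAW)])
H0=np.array([.615,.0108])-hd*(.615-HX)
G=.045   # grip this far behind comb middle
ZG=.0012
def pick_comb(col):
    gripper_to(.085); movep([.50,.28,.30],rot(np.pi/2)); hold(.15)
    r=comb(shot('wrist'),col); print(col,r['c'].round(4),round(r['yaw'],1),r['L'],r['W'],observe()['time_s'])
    s=1 if r['yaw']<0 else -1
    a=np.radians(r['yaw'])+s*np.pi/2; p=r['c']-r['d']*G
    movep([*p,.08],rot(a)); gripper_to(.045); move_l([*p,.015],feed=.2); move_l([*p,ZG],feed=.05)
    gripper_to(.015,90); o=observe(); print(' grip',o['opening'],o['eef_pos'].round(4))
    return s
def insert(s,n):
    "n combs already in the pile"
    a=HYAW+s*np.pi/2
    at=lambda hx: H0+hd*hx          # TCP place for comb middle at holder hx
    e=observe()['eef_pos']; move_l([e[0],e[1],.16],feed=.3)
    z=ZG+.015+.008*n+.0008
    p=at(.007-.115-G); movep([*p,.16],rot(a)); print(' opening',observe()['opening'])
    move_l([*p,z],feed=.2); hold(.15)
    p=at(.007-.030-G); r=move_l([*p,z],feed=.08,max_force=20); print(' part 1 stopped',r,observe()['eef_pos'].round(4),observe()['ft_force'].round(1))
    if r: return False
    p=at(.007+.006-G); r=move_l([*p,z],feed=.04,max_force=14)
    o=observe(); print(' home stop',r,'comb mid hx',((o['eef_pos'][:2]-H0)@hd+G).round(4),o['ft_force'].round(1),o['opening'],o['time_s'])
    return r
E
python3 - <<'E'
from h import *
s=pick_comb('orange'); print(insert(s,1))
sc=shot('scene'); w=shot('side')
a=cv2.resize(sc['im'][160:290,180:350],(400,300),interpolation=2); b=cv2.resize(w['im'][120:250,220:390],(400,300),interpolation=2)
cv2.imwrite('pics/ins1.png',np.hstack([a,b])[:,:,::-1])
E
```

```text
orange [0.6029 0.307 ] 87.7 155.99107360839844 58.21132278442383 13.6
 grip 0.022739708785327894 [0.6018 0.2622 0.0021]
 opening 0.022292215924403263
 part 1 stopped False [0.5019 0.0127 0.0252] [ 0.9 -0.1 -0.8]
 home stop True comb mid hx 0.0105 [-1.1  0.1  4.2] 0.02258094294076315 21.5417
True
```

View pics/ins1.png

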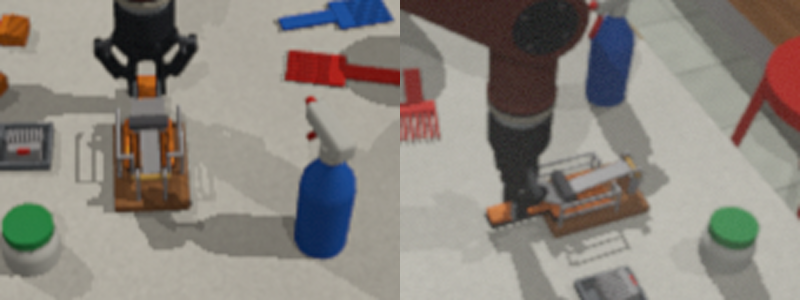

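```bash
cat >> h.py <<'E'
def release():
    e=observe()['eef_pos']; gripper_to(.050); move_l([e[0],e[1],.14],feed=.2)
def handle(s,col,z):
    "handle end x, y and yaw of the comb in the holder"
    h=cv2.cvtColor(s['im'],cv2.COLOR_RGB2HSV)
    m=mask(s,col) if col!='black' else cv2.inRange(h,(0,0,0),(180,255,45))
    for b in blobs(m,60):
        v,u=np.nonzero(b);P=onplane(s,np.c_[u,v],z);
        P=P[(P[:,0]<.562)&(P[:,0]>.46)&(abs(P[:,1]-.011)<.05)]
        if len(P)<60: continue
        c,w,hh,an=rect(P); C=cloud(s,b); C=C[(C[:,0]<.562)&(C[:,0]>.46)]
        print(' handle',col,'end x',np.percentile(P[:,0],.5).round(4),'y',np.median(P[:,1]).round(4),'rect',round(w,1),round(hh,1),round(an,1),'top z',np.percentile(C[:,2],[10,50,90]).round(4))
def lookh():
    movep([.52,0,.24],rot(np.pi/2)); hold(.15); return shot('wrist')
E
python3 - <<'E'
from h import *
release(); s=lookh(); handle(s,'orange',.031); handle(s,'black',.023)
P=cloud(s);Q=P[(abs(P[:,1]-.011)<.02)&(P[:,2]>.026)]
for x in (.57,.58,.59,.6,.63,.66): print(x,np.median(Q[abs(Q[:,0]-x)<.003,2]).round(4),end=' ')
print(observe()['time_s'])
cv2.imwrite('pics/h1.png',cv2.resize(s['im'][100:340,160:420],(520,480),interpolation=2)[:,:,::-1])
E
```

```text
handle orange end x 0.4981 y 0.0127 rect 25.5 63.7 88.2 top z [0.0301 0.0312 0.0321]
0.57 0.0501 0.58 0.0448 0.59 0.0393 0.6 0.0545 0.63 0.0439 0.66 0.0492 25.6333
```

View pics/h1.png

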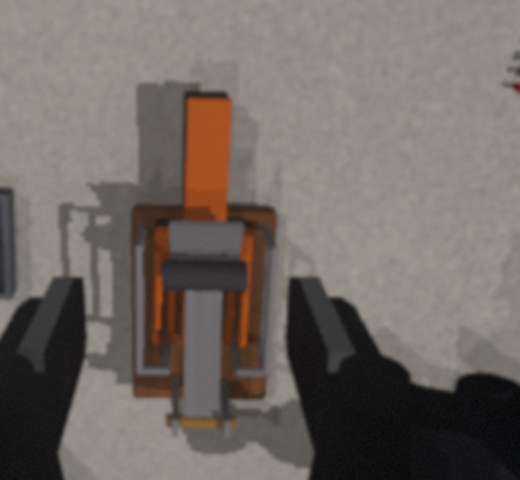

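Orange is flat at z 31 mm, its end is level with black's, and it is under the arm. Red next.

Run:
```python
from h import *
s=pick_comb('red'); ok=insert(s,2); print(ok)
if ok:
    release(); s=lookh(); handle(s,'red',.039); handle(s,'orange',.031)
    print(observe()['time_s'])
    cv2.imwrite('pics/h2.png',cv2.resize(s['im'][100:340,160:420],(520,480),interpolation=2)[:,:,::-1])
```

```text
red [0.4876 0.2838] -103.9 156.38052368164062 57.51619338989258 27.3833
 grip 0.022474913067216985 [0.499  0.3277 0.002 ]
 opening 0.022695681160866135
 part 1 stopped False [0.5019 0.0128 0.0331] [ 0.6  0.9 -0.4]
 home stop True comb mid hx 0.0089 [ 0.1 -0.1  4.5] 0.022641728020619672 36.4083
True
 handle red end x 0.4987 y 0.0127 rect 26.6 63.8 89.9 top z [0.0382 0.0392 0.0402]
38.1667
```

Run:
```python
from h import *
s=pick_comb('blue'); ok=insert(s,3); print(ok)
if ok:
    release(); s=lookh(); handle(s,'blue',.047); handle(s,'red',.039)
    print(observe()['time_s'])
    cv2.imwrite('pics/h3.png',cv2.resize(s['im'][100:340,160:420],(520,480),interpolation=2)[:,:,::-1])
```

```text
blue [0.3737 0.2878] 99.1 156.2672576904297 57.44332504272461 39.9167
 grip 0.02248245109115179 [0.3813 0.2436 0.002 ]
 opening 0.02235705208400739
 part 1 stopped False [0.5019 0.0127 0.0412] [ 0.3 -0.7 -1.4]
 home stop True comb mid hx 0.0108 [-1.4 -0.2  3.8] 0.022709838537394087 47.6333
True
 handle blue end x 0.5 y 0.0124 rect 25.1 61.9 89.7 top z [0.0462 0.0473 0.0482]
51.5417
```

View pics/h3.png

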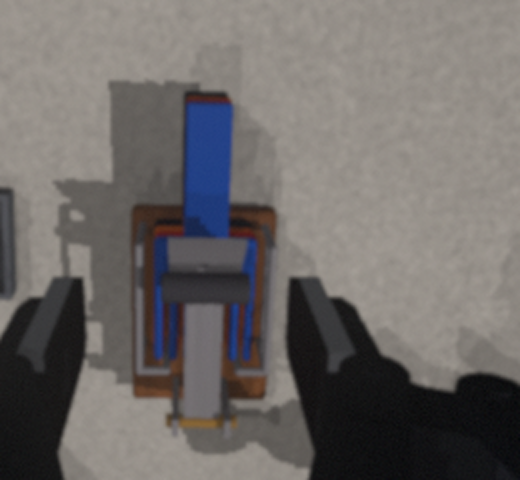

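```bash
cat >> h.py <<'E'
TC=np.array([.5901,-.2418]); TY=np.radians(-3.0)
bay=lambda y: TC+y*np.array([-np.sin(TY),np.cos(TY)])
def tidy(g):
    "-> centre, yaw of teeth from rect edges and clip"
    c,w,h,an,z,o,d=g
    if d is None: return c,None,z
    k=[np.radians(an+90*i) for i in range(4)]
    return c,max(k,key=lambda t:d@[np.cos(t),np.sin(t)]),z
def movg(c,a,zb,target,a2):
    "grip a guard (underside at zb) with the jaws at a, set it down at target with the jaws at a2"
    z=zb+.0125
    for p,t in((c,a),(target,a2)):
        if inverse_kinematics([*p,.1],rot(t)) is None: print('no ik',p,np.degrees(t)); return False
    gripper_to(.058); movep([*c,.10],rot(a)); move_l([*c,z+.02],feed=.2); move_l([*c,z],feed=.08)
    gripper_to(.025,60); print(' grip',observe()['opening'],observe()['time_s'])
    move_l([*c,.11],feed=.2); print(' lifted',observe()['opening'])
    if observe()['opening']<.03: return False
    movep([*target,.11],rot(a2)); z=.004+.0125
    move_l([*target,z+.012],feed=.2); hold(.1); r=move_l([*target,z+.0004],feed=.03,max_force=5)
    print(' down',r,observe()['eef_pos'].round(4),observe()['opening'])
    gripper_to(.056); move_l([*target,.11],feed=.2)
    return True
E
python3 - <<'E'
from h import *
# check push on all handle ends
gripper_to(.0); movep([.455,.0125,.10],rot(np.pi/2)); move_l([.455,.0125,.017],feed=.2); hold(.15)
r=move_l([.495,.0125,.017],feed=.03,max_force=9); print('push',r,observe()['eef_pos'].round(4))
move_l([.455,.0125,.017],feed=.2); move_l([.455,.0125,.15],feed=.3)
gripper_to(.058); movep([.50,-.21,.30],rot(np.pi/2)); hold(.15); s=shot('wrist','g1')
for g in guards(s): print(*g)
print(observe()['time_s'])
E
```

```text
push True [0.488  0.0127 0.0159]
[ 0.3698 -0.286 ] 42.0 39.0 26.5 0.0254 0.0 [-0.008  0.016]
[ 0.3783 -0.1679] 39.3 42.0 80.4 0.0258 0.9 [0.002 0.018]
[ 0.4571 -0.3576] 32.9 43.9 36.8 0.0255 0.0 [0.012 0.008]
[ 0.6018 -0.1451] 42.2 39.8 88.3 0.0292 0.0 None
57.2833
```

View pics/g1.png

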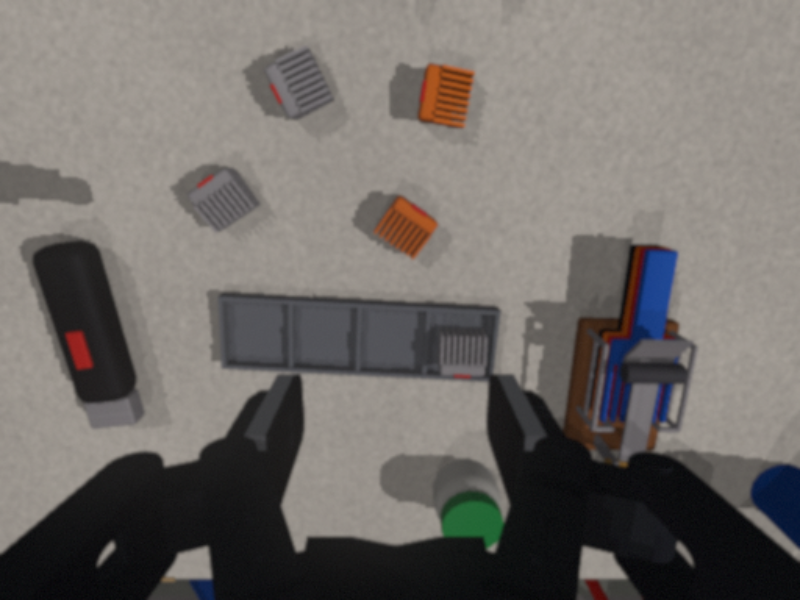

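Guard_1 was knocked a couple of centimetres aside, so I will use fresh measurements. The combs' ends are level. Guard_4 is turned first.

Run:
```python
from h import *
print(movg(np.array([.6014,-.1451]),np.radians(87.6),.004,bay(.096),np.radians(-93)))
movep([.50,-.33,.28],rot(np.pi/2)); hold(.15); s=shot('wrist')
for g in guards(s,.014) : 
    if g[5]<.3: print(*g,np.degrees(tidy(g)[1] or 0))
c,y,z=None,None,None
print(observe()['time_s'])
```

```text
grip 0.04052376358145467 59.5833
 lifted 0.04025075439871211
 down True [ 0.5953 -0.146   0.0171] 0.04060700465138889
True
[ 0.3702 -0.2863] 41.9 38.6 25.5 0.0257 0.0 [-0.008  0.016] 115.49999999999999
[ 0.4595 -0.3563] 37.6 41.8 32.2 0.0258 0.0 [0.014 0.009] 32.2
[ 0.5931 -0.1414] 52.3 39.7 88.6 0.0281 0.0 [0.018 0.003] 358.6
68.025
```

Run:
```python
from h import *
print(movg(np.array([.3702,-.2860]),np.radians(115.5-180),0.,bay(-.096),np.radians(-183)))
movep([.50,-.33,.28],rot(np.pi/2)); hold(.15); s=shot('wrist')
L=[g for g in guards(s) if g[5]<.3]
for g in L: print(*g,np.degrees(tidy(g)[1] or 0))
g=min(L,key=lambda g:np.linalg.norm(g[0]-[.4595,-.356])); 
c,y,z=tidy(g)
if np.linalg.norm(c-[.4595,-.356])<.06 and min(g[1:3])>35: print(movg(c,y,0.,bay(-.032),np.radians(-3)))
movep([.50,-.20,.28],rot(np.pi/2)); hold(.15); s=shot('wrist','g2')
for g in guards(s):
    if g[5]<.3: print(*g,np.degrees(tidy(g)[1] or 0))
for y in (.096,.032,-.032,-.096): print(bay(y).round(4))
print(observe()['time_s'])
```

```text
grip 0.03851381506063973 71.6417
 lifted 0.038572414263152
 down True [ 0.5854 -0.3379  0.0175] 0.038115817032564406
True
[ 0.5933 -0.1459] 42.8 40.6 87.1 0.0284 0.0 [ 0.019 -0.001] 357.1
[ 0.4579 -0.3567] 35.9 43.9 37.2 0.0254 0.0 [0.013 0.008] 37.2
[ 0.5828 -0.3368] 42.2 40.2 86.4 0.0283 0.0 [ 0.018 -0.002] 356.4
[ 0.5936 -0.1456] 41.4 41.3 88.8 0.0293 0.0 [ 0.019 -0.001] 358.8
[ 0.5951 -0.1459]
[ 0.5918 -0.2098]
[ 0.5884 -0.2738]
[ 0.5851 -0.3377]
81.2167
```

View pics/g2.png

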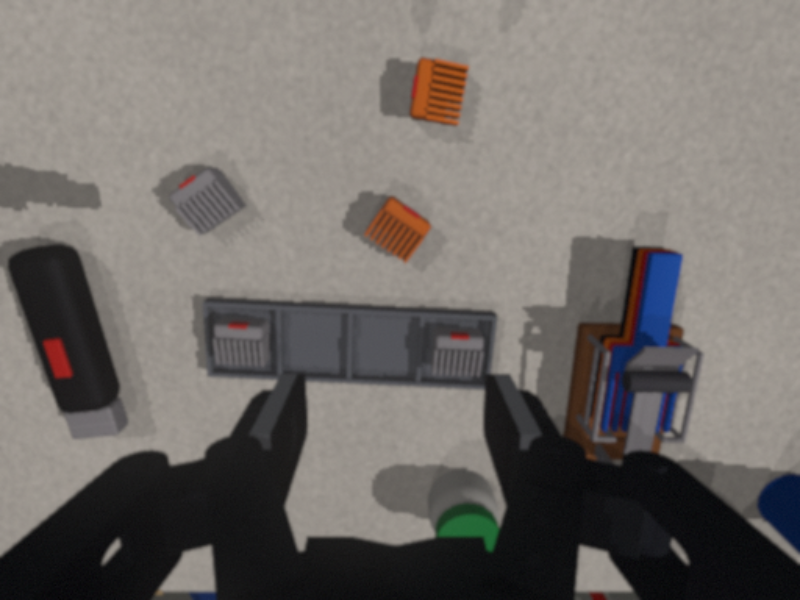

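Run:
```python
from h import *
R=[]
for p in ((.50,-.33),(.53,-.30)):
    movep([*p,.26],rot(np.pi/2)); hold(.3); s=shot('wrist')
    for zl in (.014,.017,.021):
        for g in guards(s,zl):
            if g[5]<.3 and np.linalg.norm(g[0]-[.4595,-.356])<.05: print(p,zl,*g,np.degrees(tidy(g)[1])); R.append((*g[0],tidy(g)[1],min(g[1:3])))
R=np.array(R); R=R[R[:,3]>37]; m=np.median(R,0); print(m,np.degrees(m[2]))
if len(R)>=2 and np.ptp(np.degrees(R[:,2]))<6:
    print(movg(m[:2],m[2],0.,bay(-.032),np.radians(-3)))
print(observe()['time_s'])
```

```text
(0.5, -0.33) 0.014 [ 0.4602 -0.3559] 39.1 42.0 32.3 0.0256 0.0 [0.015 0.009] 32.3
(0.5, -0.33) 0.017 [ 0.457 -0.358] 31.4 42.0 32.3 0.0259 0.0 [0.012 0.007] 32.3
(0.53, -0.3) 0.014 [ 0.4603 -0.3559] 39.5 41.9 30.8 0.0255 0.0 [0.015 0.009] 30.799999999999997
(0.53, -0.3) 0.017 [ 0.4597 -0.356 ] 38.2 42.4 33.8 0.0259 0.0 [0.015 0.009] 33.8
[ 0.4602     -0.3559      0.56374135 39.1       ] 32.3
 grip 0.03845186878578676 85.0333
 lifted 0.0382854541195118
 down True [ 0.5887 -0.2738  0.0172] 0.03810124587000284
True
88.5167
```

Run:
```python
from h import *
S=[]
for p in ((.50,-.24),(.50,-.12)):
    movep([*p,.28],rot(np.pi/2)); hold(.3); s=shot('wrist','g3' if not S else None); S.append(s)
    for zl in (.019,.022):
        for g in guards(s,zl):
            if g[5]<.3: print(zl,*g)
movep([.52,0,.24],rot(np.pi/2)); hold(.2); s=shot('wrist')
handle(s,'blue',.047);handle(s,'red',.039)
movep([.40,0,.30],rot(np.pi/2)); hold(.3)
sc=shot('scene'); sd=shot('side')
a=cv2.resize(sc['im'][140:300,60:460],(800,320),interpolation=2); b=cv2.resize(sd['im'][110:330,200:475],(350,280),interpolation=2)
w=cv2.resize(S[0]['im'][150:270,:],(450,280))  
cv2.imwrite('pics/fin.png',np.vstack([a,np.hstack([b,w])])[:,:,::-1]); print(observe()['time_s'])
```

```text
0.019 [ 0.583  -0.3371] 42.1 40.3 86.4 0.029 0.0 [ 0.019 -0.001]
0.019 [ 0.5864 -0.2739] 41.9 40.6 87.5 0.0293 0.0 [ 0.019 -0.001]
0.019 [ 0.593  -0.1456] 42.1 39.8 88.1 0.0287 0.0 [ 0.018 -0.001]
0.022 [ 0.5825 -0.3372] 42.2 39.4 86.9 0.0294 0.0 [ 0.018 -0.001]
0.022 [ 0.5836 -0.2737] 41.9 34.9 88.0 0.0295 0.0 [ 0.016 -0.001]
0.022 [ 0.5901 -0.1455] 42.4 33.9 86.7 0.0294 0.0 [ 0.016 -0.001]
0.019 [ 0.5828 -0.3368] 42.6 40.0 85.9 0.0284 0.0 [ 0.018 -0.001]
0.019 [ 0.5863 -0.2739] 42.3 40.8 86.3 0.0284 0.0 [ 0.019 -0.001]
0.022 [ 0.5825 -0.3367] 42.4 39.3 85.1 0.0287 0.0 [ 0.018 -0.001]
0.022 [ 0.5857 -0.2739] 42.3 39.5 86.3 0.029 0.0 [ 0.018 -0.001]
 handle blue end x 0.4997 y 0.0129 rect 24.1 61.9 89.9 top z [0.0458 0.0468 0.0478]
93.0583
```

View pics/fin.png

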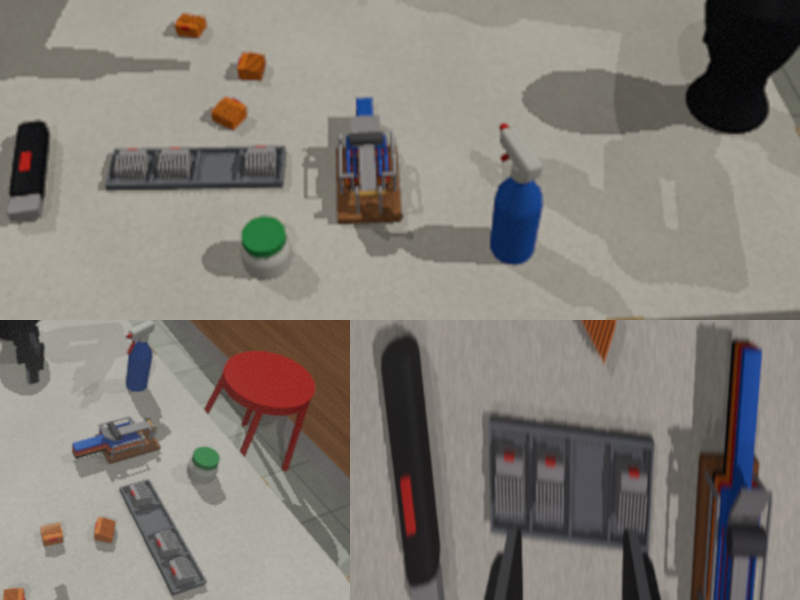

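```bash
python3 -c "
from plant import *
print(observe()['time_s']); job_done()"
```

```text
93.0583
the job is handed in; nothing more can be done
```

The job is done and handed in at 93 s of the 210 s allowed.

**Combs:** Orange, red and blue went onto the pile in that order, under the arm, each pushed until it met the back stop. After insertion their tops measured flat at 31, 39 and 47 mm. Their handle ends read x = 0.498, 0.499 and 0.500 m, and the black comb's read 0.498 m. I put the 1–2 mm rise down to camera calibration. A final 9 N push on the handle ends met them flush.

**Guards:** Guard_4 was turned round in its own bay, and guard_1 and guard_2 were set in the two right-hand bays. The last views showed all three sitting flat (tops at about 29 mm), about 2 mm forward of the bay centres. They stood within about 2° of the tray, with clips to the front and teeth to the back.

**Disagreements:**
- Guard_1 was found knocked about 2.5 cm aside before I reached it, so I measured it again.
- Some depth fits of guard_2's outline came out too small, so I repeated them and used only the consistent ones.
- The two-view triangulation of comb height scattered between 1 and 8 mm, so I relied on the depth readings (8 mm) and a fingertip touch on the chest.

I did not measure the wig head, cream jar, spray bottle, clipper and orange look-alikes again; in the last pictures they looked unmoved.

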